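# Set out the row of chocolate eggs by size

## Robot

A 7-joint arm with a two-finger parallel gripper is mounted at the origin on a cart in front of the work surface, level with it; the furniture and walls round the work are solid. World frame = base frame: x ahead of the robot, y to its left, z up, the work surface at z = 0. Lengths are in m, angles in rad, forces in N, time in s.
With the tool pointing down it reaches from about 0.4 to 0.875 m from the base axis. Payload 19.3 kg.
Tool frame: the origin (TCP) lies on the mounting face of the last link; the fingertips stand 173 mm ahead of it and the grasp point (between the pads) lies 155 mm ahead of it (bot.grip_point_offset is the distance from the TCP to the grasp point, in m); z points along the fingers, y is the line along which they close (so a half turn about z gives the same grasp; the last joint's range is limited). The gripper opens to 85 mm and grips with 20 to 120 N. Pads are 22 mm wide; open, the fingers measure 114 mm over their backs; the gripper's body (76 mm by 85 mm) begins 54 mm behind the grasp point. The pads swing forward as they close: fully open they stand 13 mm farther back than shut.
Start: joints at [1.037, 0.521, -0.036, 1.599, 0.021, 1.021, -0.113], TCP at [0.28, -0.559, 0.405] pointing down, gripper open.
Joint ranges: [-2.91, 2.91], [-0.3, 2.13], [-1.5, 1.42], [0.17, 2.43], [-1.26, 4.41], [0.16, 1.93], [-2.52, 2.52]. Speed limits (rad/s): [1.89, 1.89, 2.39, 2.39, 3.01, 3.01, 3.01].

## Interface

Orientations are given as [roll, pitch, yaw] about the fixed x, y, z axes, in that order (R = Rz(yaw) Ry(pitch) Rx(roll)).
In Python, from workcell import bot gives the robot as it stands.
- The arm moves only by the tool arm_command, never from a script. Its argument "deltas" is a list of rows, each a list of 3 entries, a list of its own where there are three numbers: the shift along the tool's x, y, z in cm, then the turn, a rotation vector about the tool's x, y, z in rad, then the finger opening in cm, from 0 to 8.54. In form: [[[tx, ty, tz], [rx, ry, rz], claw], ...]. A call has 1 to 20 rows; each row shifts and turns the commanded pose from where the row before left it, along the tool's axes as they then stand; what a row does not reach is not made up. A row lasts 1/10 s, in which the tool goes at most 50 mm and 8.59 degrees, less where a joint would pass 70% of its speed; a pose out of reach is approached as far as the arm can. A call with a gripper value outside its range is refused whole. The fingers move at their own pace and stop on an object; "newtons" is the grip in N (left out, the last holds). Time passes only in rows, so rows that do not move let the fingers close. It gives the time, the measured TCP pose, the force, the opening and the grip force at its end, in the units of the state.
- bot.observe(): the state, without advancing time (a new reading comes with each control period).
- bot.grab_frame(name): name is "scene" or "top"; returns a dict with "frame" (480x640x3 uint8, red, green, blue), "K" (3x3 intrinsics, pixels), "rvec" (rotation vector, rad) and "tvec" (3), from world to camera coordinates, as OpenCV has them. Camera axes: x right, y down, z forward; pixel columns grow to the right and rows downward; lengths in m; the calibration is good to about 2 mm. A picture is of the moment at which its call begins. There is no depth.
- bot.job_done(): hands the job in; it is judged then, once.
Trained networks look in a picture, given as the dict that the camera call returned (one of the last four; its "shot" number tells which), for a name from the list of things; names that differ only in an ending like _2 or _b are one class to them, and where a whole thing is asked for, a point or a joint stands for the part that bears it (a point fixed in the world has none). Each returns a list of dicts, best first, with "p" (0 to 1); they miss things now and then, are a little off and sometimes report something else, mostly with a low value. They report only what shows in the picture. A call takes as long as a camera call. They do not tell look-alikes from the thing itself.
- bot.find_in(name, picture): "rect" ([left, top, width, height] in pixels, round what is visible of it).
- bot.mark_of(name, picture): "at" ([column, row] in pixels: a listed point, or the origin of a listed thing).
The state is a dict: "clock": time; "qpos": joint angles; "qd": joint speeds; "joint_efforts": joint torques, N m; "position": TCP position; "tool_rot": TCP orientation; "force": force on the tool from outside, world axes, zero at the start; "moment": the same for the moment, N m; "grip_width": finger opening in m; "finger_force": force on a finger pad.
Only numpy, scipy, OpenCV 4.12 (cv2) and the standard library are available. Lean on these libraries where they do the work, as an engineer would, in place of code of your own. Each camera call takes 0.05 s, during which the arm holds its last target. There are 200 camera calls.

## Task

Dress the egg display: stand the four chocolate eggs upright on the rail, one in the middle of each saucer, in order of size, with the smallest in the saucer next to the price card and the biggest at the far end. The shells are hollow, so never let one fall over, and leave the price card and the ribbon spool at the ends of the rail where they stand.

Things in the scene. Friction and masses are not known exactly. Their poses are not given: they have to be found in the camera images.
- egg_smallest: the smallest egg: an upright chocolate egg with a flat foot, told from the others only by size (all four are dark chocolate with thin ivory drizzle); origin at the centre of its foot, z up along its axis; round, so its yaw does not matter. 40 mm across at its widest, which lies 20 mm above the foot, and 50 mm tall, 0.035 kg. Grip it there from above, lightly (about 10 N is plenty).
- egg_third: the second smallest (third in size from the biggest) egg: an upright chocolate egg with a flat foot, told from the others only by size (all four are dark chocolate with thin ivory drizzle); origin at the centre of its foot, z up along its axis; round, so its yaw does not matter. 49 mm across at its widest, which lies 23 mm above the foot, and 58 mm tall, 0.05 kg. Grip it there from above, lightly (about 10 N is plenty).
- egg_second: the second biggest egg: an upright chocolate egg with a flat foot, told from the others only by size (all four are dark chocolate with thin ivory drizzle); origin at the centre of its foot, z up along its axis; round, so its yaw does not matter. 57 mm across at its widest, which lies 25 mm above the foot, and 65 mm tall, 0.07 kg. Grip it there from above, lightly (about 10 N is plenty).
- egg_largest: the biggest egg: an upright chocolate egg with a flat foot, told from the others only by size (all four are dark chocolate with thin ivory drizzle); origin at the centre of its foot, z up along its axis; round, so its yaw does not matter. 65 mm across at its widest, which lies 28 mm above the foot, and 73 mm tall, 0.09 kg. Grip it there from above, lightly (about 10 N is plenty).
- saucer_a: porcelain saucer fixed on the display rail, first of four, at the robot's left end. 72 mm across; origin at the centre of its underside, 20 mm above the table; its flat floor (58 mm across) is 3 mm and its rim 6 mm above the origin. y along the rail towards saucer_a, x across it, z up. Saucers are 92 mm apart. Rail: beech board 385 x 96 mm, 20 mm high.
- saucer_b: porcelain saucer fixed on the display rail, second from the left end. 72 mm across; origin at the centre of its underside, 20 mm above the table; its flat floor (58 mm across) is 3 mm and its rim 6 mm above the origin. y along the rail towards saucer_a, x across it, z up. Saucers are 92 mm apart.
- saucer_c: porcelain saucer fixed on the display rail, third from the left end. 72 mm across; origin at the centre of its underside, 20 mm above the table; its flat floor (58 mm across) is 3 mm and its rim 6 mm above the origin. y along the rail towards saucer_a, x across it, z up. Saucers are 92 mm apart.
- saucer_d: porcelain saucer fixed on the display rail, the last, at the robot's right end. 72 mm across; origin at the centre of its underside, 20 mm above the table; its flat floor (58 mm across) is 3 mm and its rim 6 mm above the origin. y along the rail towards saucer_a, x across it, z up. Saucers are 92 mm apart.
- price_card: small white price card in a weighted foot, 68 mm wide, 19 mm deep and 49 mm tall, standing on the table about 50 mm beyond one end of the rail, left or right: it marks the end where the smallest egg goes. Origin at the centre of its underside. Loose; leave it alone.
- ribbon_spool: gold ribbon spool lying flat, 53 mm across, 22 mm high, on the table about 50 mm beyond the other end of the rail. Origin at the centre of its underside. Loose; leave it alone.
Things that resemble listed ones, but are neither listed nor needed, are in the scene too. Leave any green or pink look-alike of the egg_second alone.

How it is judged:
By the outcome, as a careful person would: the job done as asked, in the order asked, and still so for the second after the job is handed in, with the robot touching nothing.
It also fails if it takes over 104 s, if anything falls off the work surface, if the arm or the gripper's body presses on something with over 40 N, if the wrist force passes 120 N, or if a joint passes its speed limit or range.

## Working session

There is one attempt and no reset: what is moved stays moved. The work goes in short steps, Python scripts to look and compute and a tool call to move; the robot and the scene stay as the last step left them, time stands still between calls to the robot, and variables do not carry over. Pictures are saved under pics/ and viewed, at most 14 in all, crops included, and the job is handed in when it is done.

Besides the shell and the picture viewer there is one more tool, called after "Call:" as name(argument=value, ...), one argument or row to a line, values as JSON. arm_command: Moves the arm, as the interface text tells. Its arguments: {"type":"object","properties":{"deltas":{"type":"array","items":{"type":"array"}},"newtons":{"type":"number"}},"required":["deltas"]}

```bash
mkdir -p pics; cat > h.py <<'E'
import numpy as np,cv2
from workcell import bot
def ray(pic,uv,z):
    R=cv2.Rodrigues(np.array(pic["rvec"],float))[0];t=np.array(pic["tvec"],float).ravel();K=np.array(pic["K"])
    d=R.T@np.linalg.solve(K,[uv[0],uv[1],1.]);c=-R.T@t
    return c+d*(z-c[2])/d[2]
def save(pic,n,crop=None,s=1):
    f=pic["frame"][:,:,::-1]
    if crop: x,y,w,h=crop; f=f[y:y+h,x:x+w]
    cv2.imwrite("pics/"+n,cv2.resize(f,None,fx=s,fy=s,interpolation=cv2.INTER_CUBIC))
E
python3 - <<'E'
from h import *
np.set_printoptions(precision=3,suppress=True)
for c in("top","scene"):
    p=bot.grab_frame(c);save(p,c+"0.png")
    R=cv2.Rodrigues(np.array(p["rvec"],float))[0];print(c,-R.T@np.array(p["tvec"]).ravel(),R[2])
    for n,z in [("egg_smallest",0),("egg_third",0),("egg_second",0),("egg_largest",0),("saucer_a",.02),("saucer_d",.02),("price_card",0),("ribbon_spool",0)]:
        for o in bot.mark_of(n,p)[:6]: print(n,round(o["p"],2),np.round(o["at"]),ray(p,o["at"],z)[:2])
        if "egg" in n:
            for o in bot.find_in(n,p)[:6]: print("   r",n,round(o["p"],2),np.round(o["rect"],1))
s=bot.observe();print(s)
E
```

```text
top [ 0.296 -0.059  1.502] [ 0.162  0.006 -0.987]
egg_smallest 0.57 [197. 272.] [0.456 0.278]
   r egg_smallest 0.75 [185.3 263.7  18.2  15.3]
egg_third 0.86 [248. 274.] [0.453 0.145]
   r egg_third 0.81 [236.  262.4  19.1  21.6]
   r egg_third 0.6 [368.4 209.   26.   20.4]
egg_second 0.91 [342. 267.] [ 0.472 -0.097]
egg_second 0.76 [216. 299.] [0.388 0.227]
egg_second 0.65 [503. 296.] [ 0.401 -0.508]
egg_second 0.64 [162. 225.] [0.581 0.375]
egg_second 0.6 [350. 305.] [ 0.375 -0.117]
   r egg_second 0.93 [495.5 284.   23.4  21.8]
   r egg_second 0.9 [328.9 257.2  20.8  18.3]
   r egg_second 0.83 [199.8 287.7  25.8  22.7]
   r egg_second 0.67 [337.7 292.8  20.   24.5]
egg_largest 0.69 [291. 275.] [0.451 0.036]
egg_largest 0.66 [301. 210.] [0.623 0.011]
egg_largest 0.38 [196. 273.] [0.456 0.28 ]
   r egg_largest 0.88 [278.3 259.8  21.2  23.4]
saucer_a 0.73 [340. 220.] [ 0.591 -0.09 ]
saucer_a 0.72 [235. 199.] [0.647 0.182]
saucer_a 0.69 [303. 213.] [0.611 0.004]
saucer_a 0.65 [268. 201.] [0.641 0.096]
saucer_d 0.73 [340. 220.] [ 0.591 -0.09 ]
saucer_d 0.72 [235. 199.] [0.647 0.182]
sa
[... 1216 characters left out ...]
19 -0.003]
saucer_d 0.72 [310. 242.] [ 0.595 -0.085]
saucer_d 0.67 [245. 256.] [0.636 0.096]
price_card 0.62 [345. 238.] [ 0.584 -0.202]
price_card 0.23 [310. 243.] [ 0.621 -0.103]
ribbon_spool 0.71 [168. 280.] [0.676 0.292]
{'clock': 1.3, 'qpos': array([ 1.037,  0.521, -0.036,  1.6  ,  0.021,  1.021, -0.113]), 'qd': array([ 0.001,  0.   , -0.   , -0.002, -0.001,  0.   ,  0.001]), 'joint_efforts': array([  0.002, -92.682,   1.979, -37.024,   0.018,   0.002,   0.   ]), 'position': array([ 0.28 , -0.559,  0.405]), 'tool_rot': array([3.142, 0.   , 0.464]), 'force': array([-0.127, -0.374,  0.226]), 'moment': array([-0.005,  0.006,  0.065]), 'finger_force': 0.0, 'grip_width': 0.08569325067055247}
```

```bash
python3 - <<'E'
import cv2
f=cv2.imread("pics/top0.png");cv2.imwrite("pics/topc.png",cv2.resize(f[180:330,130:530],None,fx=2,fy=2,interpolation=cv2.INTER_CUBIC))
f=cv2.imread("pics/scene0.png");cv2.imwrite("pics/scenec.png",cv2.resize(f[210:350,110:430],None,fx=2.5,fy=2.5,interpolation=cv2.INTER_CUBIC))
E
```

```text
(no output)
```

View pics/topc.png

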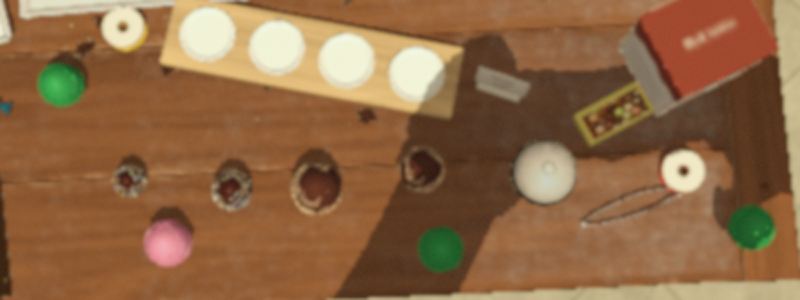

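View pics/scenec.png

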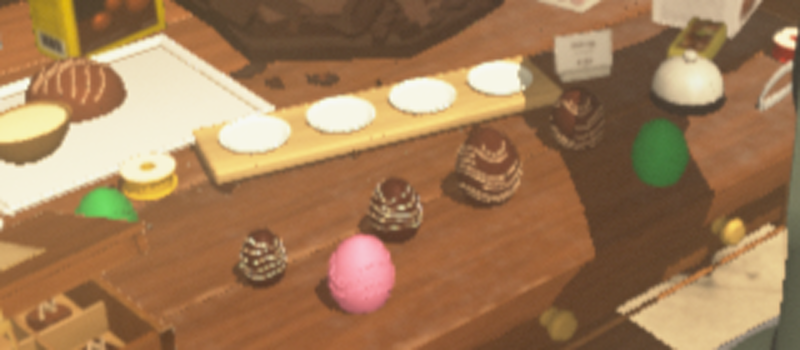

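View pics/top0.png

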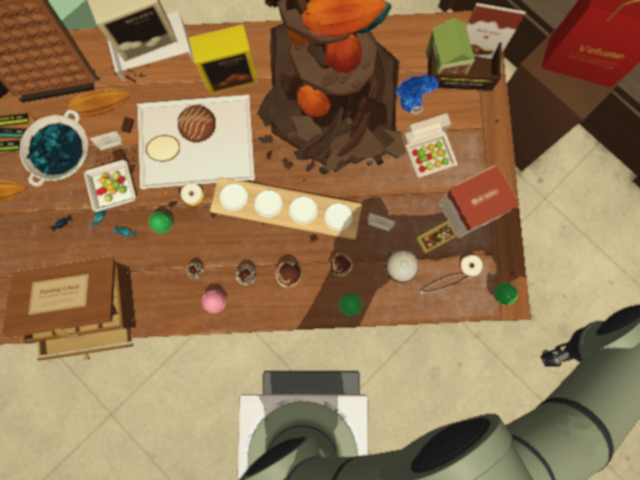

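The four chocolate eggs in the full top picture are at (195,269) smallest, (246,274) third, (288,273) largest and (341,264) second. The look-alikes are pink at (214,301) and green at (161,222), (350,305) and (506,293). The price card at (380,222) is at the right end, so the order is smallest in d, third in c, second in b, largest in a. Next I refine the positions with a silhouette fit and confirm them in an enlarged crop.

```bash
cat > fit.py <<'E'
from h import *
DIM={"egg_smallest":(.040,.020,.050),"egg_third":(.049,.023,.058),"egg_second":(.057,.025,.065),"egg_largest":(.065,.028,.073)}
def hull(pic,n,x,y,z0=0):
    W,zw,H=DIM[n];z=np.linspace(0.001,H,25)
    r=W/2*np.sqrt(np.clip(np.where(z<zw,1-((z-zw)/(zw*1.25))**2,1-((z-zw)/(H-zw))**2),0,1))
    a=np.linspace(0,2*np.pi,40);P=np.stack([x+np.outer(r,np.cos(a)),y+np.outer(r,np.sin(a)),z0+np.outer(z,np.ones(40))],-1).reshape(-1,3)
    uv=cv2.projectPoints(P,np.array(pic["rvec"],float),np.array(pic["tvec"],float),np.array(pic["K"]),None)[0]
    return cv2.convexHull(uv.astype(np.float32))[:,0]
def score(pic,lab,n,x,y,z0=0):
    h=hull(pic,n,x,y,z0);c=h.mean(0);th=np.arange(0,2*np.pi,.1)
    d=h-c;ang=np.arctan2(d[:,1],d[:,0]);o=np.argsort(ang);rr=np.interp(th,ang[o],np.hypot(*d[o].T),period=2*np.pi)
    u=np.stack([np.cos(th),np.sin(th)],1)
    s=lambda k:cv2.remap(lab,*(np.float32((c+u*(rr+k)[:,None]).T[:,:,None])),cv2.INTER_LINEAR)[:,0]
    return np.mean(np.minimum(np.linalg.norm(s(-1.2)-s(1.2),axis=1),40))
def fit(pics,n,x,y,z0=0,R=.015):
    L=[cv2.cvtColor(p["frame"],cv2.COLOR_RGB2LAB).astype(np.float32) for p in pics]
    g=np.arange(-R,R+1e-4,.0015)
    return max((sum(score(p,l,n,x+a,y+b,z0) for p,l in zip(pics,L)),x+a,y+b) for a in g for b in g)
def overlay(pic,n,x,y,z0=0,s=5,px=40):
    h=hull(pic,n,x,y,z0);c=h.mean(0);o=np.int32(c)-px//2
    f=np.ascontiguousarray(cv2.resize(pic["frame"][o[1]:o[1]+px,o[0]:o[0]+px,::-1],None,fx=s,fy=s,interpolation=cv2.INTER_CUBIC));g=f.copy()
    cv2.polylines(f,[np.int32((h-o+.5)*s)],True,(0,255,255),1);return f
E
cat > m.py <<'E'
from fit import *
from scipy.optimize import least_squares
T=bot.grab_frame("top");S=bot.grab_frame("scene");rows=[[],[]]
for n,uv in [("egg_smallest",(194.4,271.3)),("egg_third",(245.5,273.2)),("egg_largest",(288.9,271.5)),("egg_second",(339.3,266.3))]:
    p=ray(T,uv,DIM[n][1]);r=fit([T,S],n,*p[:2]);print(n,"rect",np.round(p[:2],4),"fit",np.round(r,4),"T",np.round(fit([T],n,*p[:2]),4),"S",np.round(fit([S],n,*p[:2]),4))
    for i,q in enumerate((T,S)): rows[i].append(overlay(q,n,*r[1:]))
cv2.imwrite("pics/ov.png",np.vstack([np.hstack(r) for r in rows]))
for q in (T,S):
    hsv=cv2.cvtColor(q["frame"],cv2.COLOR_RGB2HSV);pts=[]
    for o in bot.mark_of("saucer_a",q)[:4]:
        u,v=np.int32(o["at"]);m=np.zeros(hsv.shape[:2],np.uint8);cv2.circle(m,(u,v),17,255,-1)
        w=cv2.bitwise_and(m,np.uint8((hsv[...,1]<70)&(hsv[...,2]>100))*255)
        c=max(cv2.findContours(w,0,1)[0],key=cv2.contourArea);e=cv2.fitEllipse(cv2.convexHull(c));pts.append(ray(q,e[0],.025)[:2]);print(np.round(e[0],1),np.round(e[1],1))
    pts=np.array(sorted(pts,key=lambda p:-p[1]));k=np.array([1.5,.5,-.5,-1.5])*.092
    f=lambda v:(np.stack([v[0]-k*np.sin(v[2]),v[1]+k*np.cos(v[2])],1)-pts).ravel()
    r=least_squares(f,[*pts.mean(0),-.2],loss="soft_l1",f_scale=.002);print(np.round(pts,4).tolist(),"ctr,yaw",np.round(r.x,4),"res mm",np.round(f(r.x)*1e3,1))
E
python3 m.py
```

```text
egg_smallest rect [0.4568 0.28  ] fit [48.1104  0.4553  0.2785] T [31.2703  0.4718  0.277 ] S [27.5083  0.4523  0.28  ]
egg_third rect [0.4523 0.1491] fit [48.7068  0.4448  0.1491] T [27.9909  0.4643  0.1476] S [27.5394  0.4418  0.1491]
egg_largest rect [0.4567 0.0384] fit [4.57269e+01 4.67200e-01 4.14000e-02] T [29.2533  0.4537  0.0414] S [21.3335  0.4702  0.0384]
egg_second rect [ 0.471  -0.0893] fit [38.3903  0.474  -0.0938] T [22.3598  0.471  -0.0908] S [17.0702  0.486  -0.0788]
[337.7 216.5] [26.9 28.1]
[268.  203.2] [27.4 27.9]
[233.3 196.6] [27.2 28. ]
[302.9 209.8] [27.5 27.9]
[[0.6514, 0.1859], [0.6344, 0.0956], [0.6173, 0.0049], [0.6001, -0.085]] ctr,yaw [ 0.6258  0.0503 -0.187 ] res mm [ 0.   0.1  0.  -0.  -0.1  0.2  0.  -0.2]
[245.9 255.2] [14.3 26.8]
[278.6 247.8] [13.7 26.2]
[309.3 240.7] [13.2 25.1]Traceback (most recent call last):
  File "m.py", line 16, in <module>
    r=least_squares(f,[*pts.mean(0),-.2],loss="soft_l1",f_scale=.002);print(np.round(pts,4).tolist(),"ctr,yaw",np.round(r.x,4),"res mm",np.round(f(r.x)*1e3,1))
    return func(*args, **kwargs)
    vector_fun = VectorFunction(
        fun_wrapped,
    ...<6 lines>...
        workers=workers
    )
    self._update_fun()
    ~~~~~~~~~~~~~~~~^^
    self.f = self.fun_wrapped(xp_copy(self.x))
             ~~~~~~~~~~~~~~~~^^^^^^^^^^^^^^^^^
    return np.atleast_1d(self.fun(x))
                         ~~~~~~~~^^^
    return self.f(x, *self.args, **self.kwargs)
           ~~~~~~^^^^^^^^^^^^^^^^^^^^^^^^^^^^^^
  File "m.py", line 15, in <lambda>
    f=lambda v:(np.stack([v[0]-k*np.sin(v[2]),v[1]+k*np.cos(v[2])],1)-pts).ravel()
                ~~~~~~~~~~~~~~~~~~~~~~~~~~~~~~~~~~~~~~~~~~~~~~~~~~~~~^~~~
ValueError: operands could not be broadcast together with shapes (4,2) (3,2)
```

View pics/ov.png

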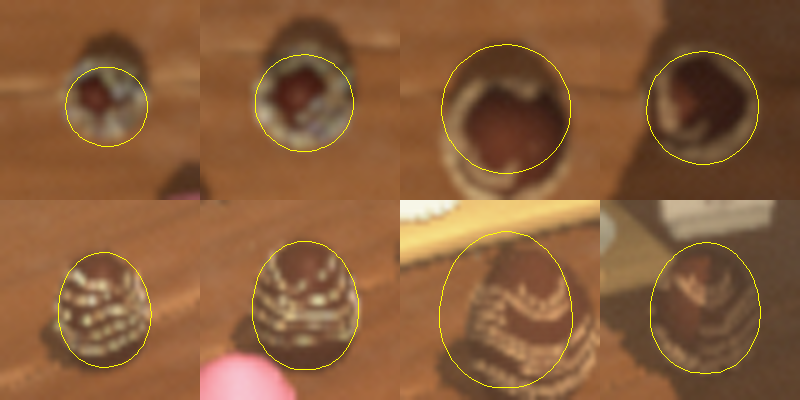

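```bash
python3 - <<'E'
from fit import *
T=bot.grab_frame("top");S=bot.grab_frame("scene");rows=[[],[]]
for n,x,y in [("egg_smallest",.459,.280),("egg_third",.449,.150),("egg_largest",.452,.040),("egg_second",.474,-.0925)]:
    for i,q in enumerate((T,S)): rows[i].append(overlay(q,n,x,y))
cv2.imwrite("pics/ov2.png",np.vstack([np.hstack(r) for r in rows]))
print([np.round(ray(S,u,.025)[:2],4) for u in [(245.9,255.2),(278.6,247.8),(309.3,240.7)]])
E
```

```text
[array([0.63  , 0.0957]), array([0.6125, 0.0055]), array([ 0.596 , -0.0841])]
```

View pics/ov2.png

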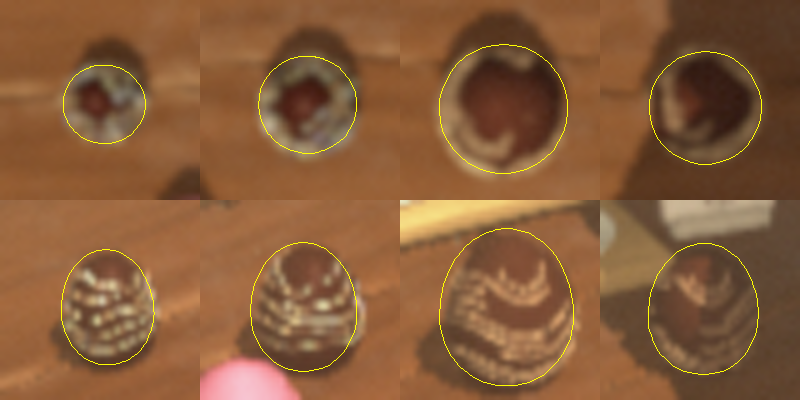

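The overlays match in both views. The top row shows smallest, third, largest and second, each outlined around the right size of drizzled chocolate egg. The second is at (.474,-.0935), away from the green look-alikes. I'll set the yaw along the rail and move over egg_second first.

```bash
cat > d.py <<'E'
import sys,numpy as np
from workcell import bot
from scipy.spatial.transform import Rotation as Q
# usage: d.py x y z[,yaw] ; prints shift in tool axes (cm) and rows at 4cm
s=bot.observe();R=Q.from_euler("xyz",s["tool_rot"]).as_matrix()
t=np.array([float(v) for v in sys.argv[1:4]]);d=R.T@(t-s["position"])*100
print("pos",np.round(s["position"],4),"rot",np.round(s["tool_rot"],4),"shift",np.round(d,2),"n",np.linalg.norm(d)/4,"t",s["clock"])
E
python3 d.py .474 -.0935 .31
```

```text
pos [ 0.2796 -0.559   0.4047] rot [-3.1415  0.      0.4638] shift [ 38.21 -32.93   9.47] n 12.831537954271404 t 1.6
```

Call:
arm_command(
  deltas=[
    [[1.5,-1.3,0],[0,0,0],7.5],
    [[2.7,-2.33,0],[0,0,0],7.5],
    [[2.7,-2.33,0],[0,0,0],7.5],
    [[2.7,-2.33,0],[0,0,0],7.5],
    [[2.7,-2.33,0],[0,0,0],7.5],
    [[2.7,-2.33,0],[0,0,0],7.5],
    [[2.7,-2.33,0],[0,0,0],7.5],
    [[2.7,-2.33,0],[0,0,0],7.5],
    [[2.7,-2.33,0],[0,0,0],7.5],
    [[2.7,-2.33,0],[0,0,0],7.5],
    [[2.7,-2.33,0],[0,0,0],7.5],
    [[2.7,-2.33,0],[0,0,0],7.5],
    [[2.7,-2.33,0],[0,0,0],7.5],
    [[2.7,-2.33,0],[0,0,0],7.5],
    [[1.6,-1.34,0],[0,0,0.13],7.5],
    [[0,0,1.9],[0,0,0.13],7.5],
    [[0,0,1.9],[0,0,0.13],7.5],
    [[0,0,1.9],[0,0,0.13],7.5],
    [[0,0,1.9],[0,0,0.13],7.5],
    [[0,0,1.8],[0,0,0],7.5],
  ],
  newtons=20,
)

```text
clock: 3.6
position: [0.4739, -0.0935, 0.31]
tool_rot: [3.141, -0.0, -0.191]
force: [0.1, -1.2, 0.7]
grip_width: 0.0747
finger_force: 0.0
```

```bash
python3 d.py .474 -.0935 .188
```

```text
pos [ 0.4739 -0.0935  0.31  ] rot [ 3.1414e+00 -3.0000e-04 -1.9110e-01] shift [ 0.  -0.  12.2] n 3.0509435586030467 t 3.6
```

Call:
arm_command(
  deltas=[
    [[0,0,3],[0,0,0],7.5],
    [[0,0,3.5],[0,0,0],7.5],
    [[0,0,3.5],[0,0,0],7.5],
    [[0,0,2],[0,0,0],7.5],
    [[0,0,1],[0,0,0],7.5],
    [[0,0,0],[0,0,0],7.0],
    [[0,0,0],[0,0,0],6.6],
    [[0,0,0],[0,0,0],6.2],
    [[0,0,0],[0,0,0],5.8],
    [[0,0,0],[0,0,0],5.4],
    [[0,0,0],[0,0,0],5.0],
    [[0,0,0],[0,0,0],5.0],
    [[0,0,0],[0,0,0],5.0],
    [[0,0,0],[0,0,0],5.0],
  ],
  newtons=10,
)

```text
clock: 5.0
position: [0.4743, -0.0937, 0.1816]
tool_rot: [-3.141, -0.002, -0.187]
force: [-0.6, 0.1, 15.0]
grip_width: 0.0534
finger_force: 18.0
```

```bash
python3 - <<'E'
from h import *
S=bot.grab_frame("scene");save(S,"g1.png",(285,170,110,120),5)
print({k:bot.observe()[k] for k in("position","force","moment","grip_width","finger_force")})
E
```

```text
{'position': array([ 0.47424716, -0.09365236,  0.18159841]), 'force': array([-2.05077677,  0.25156177, 15.17812943]), 'moment': array([ 0.12924647,  0.35175002, -0.08084833]), 'grip_width': 0.05311518500243836, 'finger_force': 17.996476348489523}
```

View pics/g1.png

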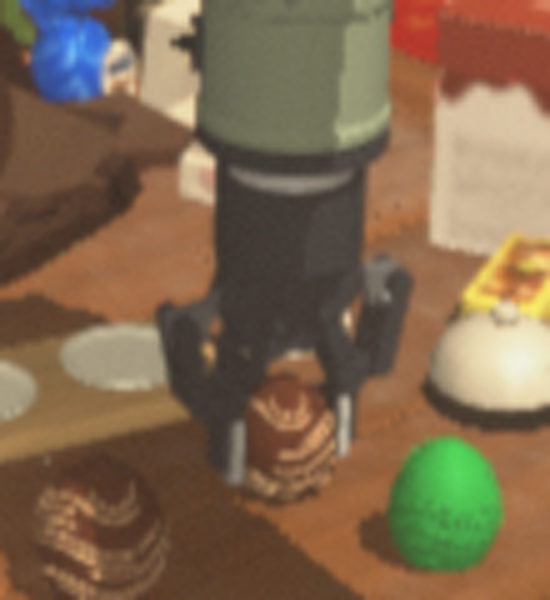

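```bash
python3 - <<'E'
from h import *
S=bot.grab_frame("scene")
for z in (0,.01,.02):
  for s in(1,-1):
    P=np.array([[.4742-.186*.032*s,-.0937-.983*.032*s,z]])
    uv=cv2.projectPoints(P,np.array(S["rvec"],float),np.array(S["tvec"],float),np.array(S["K"]),None)[0][0,0]
    print(z,s,(uv-[285,170])*5)
E
```

```text
0 1 [329.00276747 465.75083769]
0 -1 [221.57044227 493.25681276]
0.01 1 [329.7351411  449.34345465]
0.01 -1 [221.95983357 476.63760434]
0.02 1 [330.47230289 432.82880218]
0.02 -1 [222.35181785 459.90772769]
```

Call:
arm_command(
  deltas=[
    [[0,0,-0.2],[0,0,0],5.0],
    [[0,0,-0.3],[0,0,0],5.0],
    [[0,0,-1],[0,0,0],5.0],
    [[0,0,-1.5],[0,0,0],5.0],
  ],
)

```text
clock: 5.5
position: [0.4737, -0.0936, 0.2111]
tool_rot: [3.141, 0.001, -0.186]
force: [0.3, -0.5, -0.4]
grip_width: 0.0533
finger_force: 21.3
```

```bash
python3 - <<'E'
from h import *
S=bot.grab_frame("scene");save(S,"g2.png",(285,170,110,120),5)
print({k:bot.observe()[k] for k in("position","force","moment","grip_width","finger_force")})
E
python3 d.py .632 .0957 .215
```

```text
{'position': array([ 0.4742666 , -0.09373781,  0.21336728]), 'force': array([ 3.56239848, -1.30609723,  2.64414302]), 'moment': array([ 0.00586113, -0.19548113, -0.05028411]), 'grip_width': 0.05336484252177298, 'finger_force': 21.357358605600893}
pos [ 0.4743 -0.0937  0.2134] rot [-3.1416e+00 -1.6000e-03 -1.8650e-01] shift [ 11.99 -21.54  -0.14] n 6.1628511526098135 t 5.55
```

View pics/g2.png

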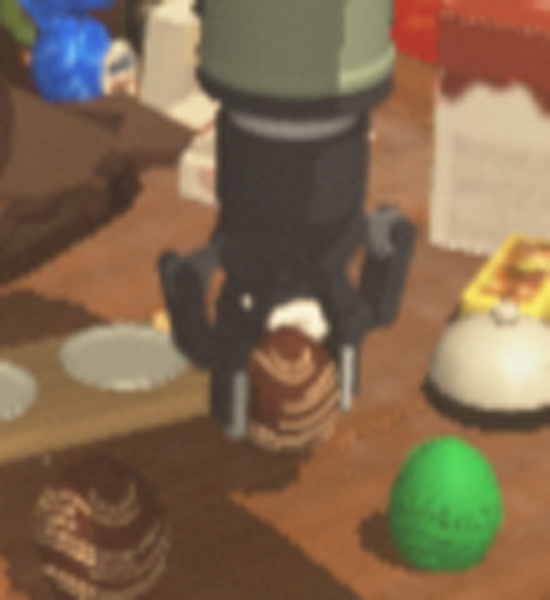

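Call:
arm_command(
  deltas=[
    [[0,0,-2],[0,0,0],5.0],
    [[0.7,-1.3,-3],[0,0,0],5.0],
    [[1.3,-2.34,-3],[0,0,0],5.0],
    [[1.5,-2.7,0],[0,0,0],5.0],
    [[1.5,-2.7,0],[0,0,0],5.0],
    [[1.5,-2.7,0],[0,0,0],5.0],
    [[1.5,-2.7,0],[0,0,0],5.0],
    [[1.5,-2.7,0],[0,0,0],5.0],
    [[1.5,-2.7,0],[0,0,0],5.0],
    [[0.95,-1.7,1],[0,0,0],5.0],
    [[0,0,2],[0,0,0],5.0],
    [[0,0,2],[0,0,0],5.0],
    [[0,0,1],[0,0,0],5.0],
    [[0,0,0],[0,0,0],5.0],
    [[0,0,0],[0,0,0],5.0],
  ],
)

```text
clock: 7.05
position: [0.6314, 0.0958, 0.2315]
tool_rot: [-3.141, -0.0, -0.186]
force: [0.2, -0.5, -0.3]
grip_width: 0.053
finger_force: 21.7
```

```bash
python3 d.py .632 .0957 .206; python3 - <<'E'
from fit import *
S=bot.grab_frame("scene");p=bot.observe()["position"];x,y=p[:2];z0=p[2]-.1816
print(z0,fit([S],"egg_second",x,y,z0))
a=overlay(S,"egg_second",x,y,z0,10,60)
cv2.imwrite("pics/g3.png",a)
E
```

```text
pos [0.6314 0.0958 0.2315] rot [-3.1414e+00 -5.0000e-04 -1.8650e-01] shift [0.06 0.   2.55] n 0.6373438770511065 t 7.05
0.05016770280666333 (np.float32(24.171923), np.float64(0.6240261146172784), np.float64(0.09592737360347409))
```

View pics/g3.png

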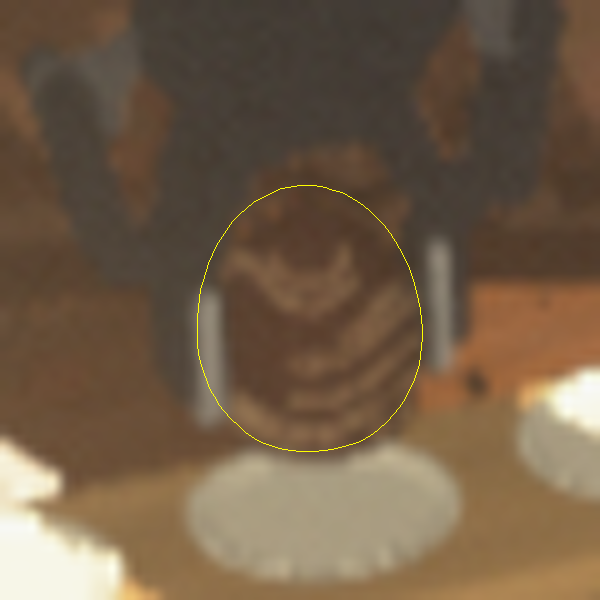

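Call:
arm_command(
  deltas=[
    [[0.05,0,1],[0,0,0],5.0],
    [[0,0,0.8],[0,0,0],5.0],
    [[0,0,0.4],[0,0,0],5.0],
    [[0,0,0],[0,0,0],5.0],
    [[0,0,0],[0,0,0],5.0],
  ],
)

```text
clock: 7.6
position: [0.6318, 0.0959, 0.2086]
tool_rot: [3.142, 0.0, -0.186]
force: [1.0, -0.2, -0.7]
grip_width: 0.053
finger_force: 21.7
```

Call:
arm_command(
  deltas=[
    [[0,0,0.15],[0,0,0],5.0],
    [[0,0,0.15],[0,0,0],5.0],
    [[0,0,0],[0,0,0],5.0],
  ],
)

```text
clock: 7.9
position: [0.6317, 0.0958, 0.2056]
tool_rot: [3.142, 0.0, -0.186]
force: [-0.1, 1.1, -1.3]
grip_width: 0.0532
finger_force: 21.7
```

Call:
arm_command(
  deltas=[
    [[0,0,0.1],[0,0,0],5.0],
    [[0,0,0.1],[0,0,0],5.0],
    [[0,0,0],[0,0,0],5.0],
  ],
)

```text
clock: 8.2
position: [0.6318, 0.0958, 0.2047]
tool_rot: [-3.141, -0.0, -0.186]
force: [-5.3, -1.4, 15.9]
grip_width: 0.053
finger_force: 22.7
```

Call:
arm_command(
  deltas=[
    [[0,0,-0.05],[0,0,0],5.2],
    [[0,0,0],[0,0,0],5.4],
    [[0,0,0],[0,0,0],5.6],
    [[0,0,0],[0,0,0],5.8],
    [[0,0,0],[0,0,0],6.2],
    [[0,0,0],[0,0,0],6.8],
    [[0,0,0],[0,0,0],7.4],
    [[0,0,0],[0,0,0],7.6],
    [[0,0,-1],[0,0,0],7.6],
    [[0,0,-3],[0,0,0],7.6],
    [[0,0,-3.5],[0,0,0],7.6],
    [[0,0,-3],[0,0,0],7.6],
  ],
)

```text
clock: 9.4
position: [0.6317, 0.0959, 0.3116]
tool_rot: [-3.141, -0.001, -0.186]
force: [0.6, 1.0, 0.3]
grip_width: 0.0763
finger_force: 0.0
```

```bash
python3 d.py .451 .039 .31; python3 - <<'E'
from fit import *
S=bot.grab_frame("scene");x,y=.632,.0957
cv2.imwrite("pics/g4.png",overlay(S,"egg_second",x,y,.023,10,60))
E
```

```text
pos [0.6317 0.0959 0.3116] rot [-3.1412e+00 -8.0000e-04 -1.8620e-01] shift [-16.71   8.93   0.14] n 4.736813482395483 t 9.4
```

View pics/g4.png

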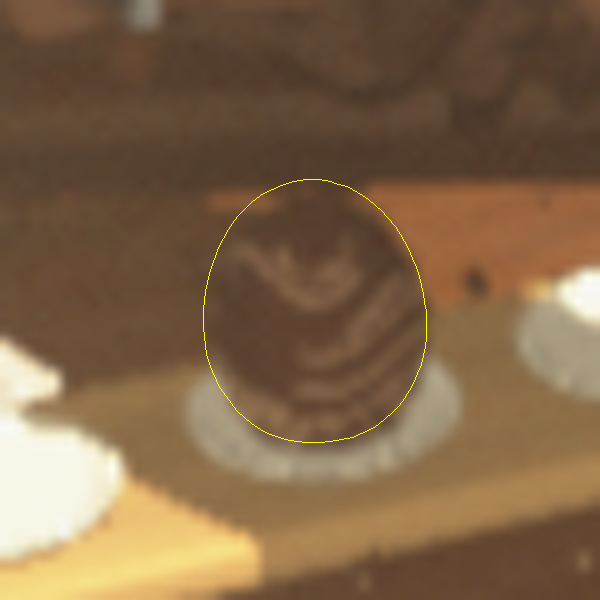

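Call:
arm_command(
  deltas=[
    [[-1.7,0.9,0],[0,0,0],8.5],
    [[-3,1.6,0],[0,0,0],8.5],
    [[-3,1.6,0],[0,0,0],8.5],
    [[-3,1.6,0],[0,0,0],8.5],
    [[-3,1.6,0],[0,0,0],8.5],
    [[-3,1.6,0],[0,0,0],8.5],
    [[0,0,2],[0,0,0],8.5],
    [[0,0,3],[0,0,0],8.5],
    [[0,0,2],[0,0,0],8.5],
  ],
)

```text
clock: 10.35
position: [0.451, 0.0393, 0.2386]
tool_rot: [-3.141, -0.001, -0.186]
force: [0.2, 0.9, -0.5]
grip_width: 0.0849
finger_force: 0.0
```

```bash
python3 d.py .451 .039 .184
```

```text
pos [0.451  0.0393 0.2386] rot [-3.1413e+00 -7.0000e-04 -1.8630e-01] shift [0.   0.03 5.46] n 1.366209263758607 t 10.35
```

Call:
arm_command(
  deltas=[
    [[0,0,2],[0,0,0],8.5],
    [[0,0,2],[0,0,0],8.5],
    [[0,0,1],[0,0,0],8.5],
    [[0,0,0.4],[0,0,0],8.5],
    [[0,0,0],[0,0,0],8.0],
    [[0,0,0],[0,0,0],7.6],
    [[0,0,0],[0,0,0],7.2],
    [[0,0,0],[0,0,0],6.8],
    [[0,0,0],[0,0,0],6.4],
    [[0,0,0],[0,0,0],6.0],
    [[0,0,0],[0,0,0],5.8],
    [[0,0,0],[0,0,0],5.8],
    [[0,0,0],[0,0,0],5.8],
  ],
)

```text
clock: 11.65
position: [0.4513, 0.0394, 0.1858]
tool_rot: [-3.141, -0.001, -0.186]
force: [-2.4, 1.4, 14.4]
grip_width: 0.0618
finger_force: 18.3
```

Call:
arm_command(
  deltas=[
    [[0,0,-0.2],[0,0,0],5.8],
    [[0,0,-0.4],[0,0,0],5.8],
    [[0,0,-1],[0,0,0],5.8],
    [[0,0,0],[0,0,0],5.8],
  ],
)

```text
clock: 12.05
position: [0.4514, 0.0393, 0.2024]
tool_rot: [-3.141, -0.001, -0.186]
force: [-0.1, -0.2, -0.9]
grip_width: 0.0612
finger_force: 22.1
```

```bash
python3 d.py .649 .186 .31; python3 - <<'E'
from fit import *
S=bot.grab_frame("scene");p=bot.observe()["position"]
cv2.imwrite("pics/g5.png",overlay(S,"egg_largest",p[0],p[1],.016,10,60))
E
```

```text
pos [0.4514 0.0393 0.2024] rot [-3.141e+00 -1.400e-03 -1.865e-01] shift [ 16.71 -18.08 -10.72] n 6.713942714569398 t 12.05
```

View pics/g5.png

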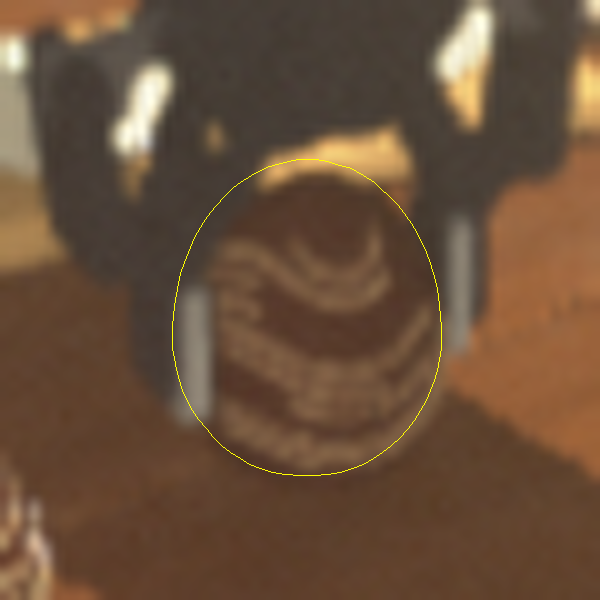

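Call:
arm_command(
  deltas=[
    [[0,0,-2],[0,0,0],5.8],
    [[0,0,-3.5],[0,0,0],5.8],
    [[0.7,-0.78,-3.5],[0,0,0],5.8],
    [[1.6,-1.73,-1],[0,0,0],5.8],
    [[2.2,-2.38,0],[0,0,0],5.8],
    [[2.2,-2.38,0],[0,0,0],5.8],
    [[2.2,-2.38,0],[0,0,0],5.8],
    [[2.2,-2.38,0],[0,0,0],5.8],
    [[2.2,-2.38,0],[0,0,0],5.8],
    [[2.2,-2.38,0],[0,0,0],5.8],
    [[1.2,-1.3,1],[0,0,0],5.8],
    [[0,0,2.5],[0,0,0],5.8],
    [[0,0,2.5],[0,0,0],5.8],
    [[0,0,1.5],[0,0,0],5.8],
    [[0,0,0],[0,0,0],5.8],
  ],
)

```text
clock: 13.6
position: [0.6481, 0.1859, 0.2241]
tool_rot: [3.14, 0.003, -0.186]
force: [-0.6, -0.6, -0.0]
grip_width: 0.0616
finger_force: 22.5
```

```bash
python3 d.py .6495 .186 .2105
```

```text
pos [0.6481 0.1859 0.2241] rot [ 3.1399e+00  3.0000e-03 -1.8620e-01] shift [ 0.14 -0.03  1.36] n 0.34161179325513763 t 13.6
```

Call:
arm_command(
  deltas=[
    [[0.1,0,0.6],[0,0,0],5.8],
    [[0,0,0.4],[0,0,0],5.8],
    [[0,0,0.2],[0,0,0],5.8],
    [[0,0,0],[0,0,0],5.8],
    [[0,0,0],[0,0,0],5.8],
  ],
)

```text
clock: 14.1
position: [0.6498, 0.186, 0.2146]
tool_rot: [-3.141, -0.0, -0.186]
force: [-1.2, -0.3, -0.2]
grip_width: 0.0614
finger_force: 22.5
```

Call:
arm_command(
  deltas=[
    [[0,0,0.2],[0,0,0],5.8],
    [[0,0,0.15],[0,0,0],5.8],
    [[0,0,0.1],[0,0,0],5.8],
    [[0,0,0.1],[0,0,0],5.8],
    [[0,0,0],[0,0,0],5.8],
  ],
)

```text
clock: 14.6
position: [0.6497, 0.186, 0.2091]
tool_rot: [3.142, 0.0, -0.186]
force: [-3.2, -0.2, 6.2]
grip_width: 0.0615
finger_force: 22.9
```

Contact. Release slowly and rise, then go on towards egg_third.

Call:
arm_command(
  deltas=[
    [[0,0,0],[0,0,0],6.0],
    [[0,0,0],[0,0,0],6.2],
    [[0,0,0],[0,0,0],6.4],
    [[0,0,0],[0,0,0],6.8],
    [[0,0,0],[0,0,0],7.2],
    [[0,0,0],[0,0,0],7.7],
    [[0,0,0],[0,0,0],8.2],
    [[0,0,0],[0,0,0],8.2],
    [[0,0,-1],[0,0,0],8.2],
    [[0,0,-3],[0,0,0],8.2],
    [[0,0,-3.5],[0,0,0],8.2],
    [[0,0,-2.5],[0,0,0],7.5],
  ],
)

```text
clock: 15.8
position: [0.6499, 0.186, 0.3117]
tool_rot: [-3.141, -0.002, -0.186]
force: [0.4, -0.5, 0.8]
grip_width: 0.0752
finger_force: 0.0
```

```bash
python3 d.py .448 .148 .24; python3 - <<'E'
from fit import *
S=bot.grab_frame("scene")
cv2.imwrite("pics/g6.png",np.hstack([overlay(S,"egg_largest",.6497,.186,.023,8,50),overlay(S,"egg_third",.448,.148,0,8,50)]))
E
```

```text
pos [0.6499 0.186  0.3117] rot [-3.1405e+00 -1.7000e-03 -1.8640e-01] shift [-19.15   7.49   7.13] n 5.440675019563379 t 15.8
```

View pics/g6.png

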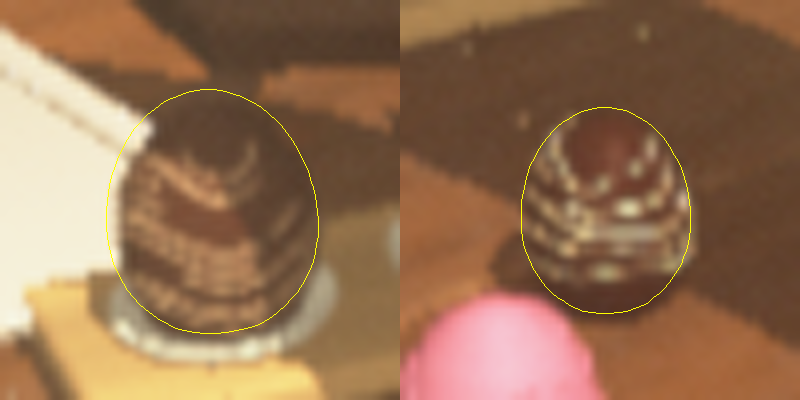

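Call:
arm_command(
  deltas=[
    [[-2,0.8,0],[0,0,0],7.0],
    [[-3.4,1.34,0],[0,0,0],7.0],
    [[-3.4,1.34,0],[0,0,0],7.0],
    [[-3.4,1.34,0],[0,0,0],7.0],
    [[-3.4,1.34,0],[0,0,0],7.0],
    [[-3.4,1.34,0],[0,0,0],7.0],
    [[-0.15,0,1.5],[0,0,0],7.0],
    [[0,0,3],[0,0,0],7.0],
    [[0,0,2],[0,0,0],7.0],
    [[0,0,0.6],[0,0,0],7.0],
    [[0,0,0],[0,0,0],7.0],
  ],
)

```text
clock: 16.95
position: [0.4477, 0.1478, 0.2376]
tool_rot: [3.141, 0.001, -0.186]
force: [-0.2, 0.4, 0.8]
grip_width: 0.0701
finger_force: 0.0
```

```bash
python3 d.py .448 .148 .180
```

```text
pos [0.4477 0.1478 0.2376] rot [ 3.1411e+00  7.0000e-04 -1.8620e-01] shift [ 0.03 -0.03  5.76] n 1.440781811031517 t 16.95
```

Call:
arm_command(
  deltas=[
    [[0,0,2],[0,0,0],7.0],
    [[0,0,2.3],[0,0,0],7.0],
    [[0,0,1.1],[0,0,0],7.0],
    [[0,0,0.35],[0,0,0],7.0],
    [[0,0,0],[0,0,0],6.5],
    [[0,0,0],[0,0,0],6.1],
    [[0,0,0],[0,0,0],5.7],
    [[0,0,0],[0,0,0],5.3],
    [[0,0,0],[0,0,0],4.9],
    [[0,0,0],[0,0,0],4.5],
    [[0,0,0],[0,0,0],4.2],
    [[0,0,0],[0,0,0],4.2],
    [[0,0,0],[0,0,0],4.2],
  ],
)

```text
clock: 18.25
position: [0.4478, 0.1478, 0.1807]
tool_rot: [-3.141, -0.001, -0.186]
force: [-1.6, 0.2, 11.3]
grip_width: 0.0475
finger_force: 18.7
```

Call:
arm_command(
  deltas=[
    [[0,0,-0.2],[0,0,0],4.2],
    [[0,0,-0.4],[0,0,0],4.2],
    [[0,0,-1],[0,0,0],4.2],
    [[0,0,0],[0,0,0],4.2],
  ],
)

```text
clock: 18.65
position: [0.4479, 0.1478, 0.1974]
tool_rot: [-3.141, -0.001, -0.186]
force: [0.1, 0.1, -1.1]
grip_width: 0.0473
finger_force: 20.8
```

```bash
python3 d.py .6155 .0052 .31; python3 - <<'E'
from fit import *
S=bot.grab_frame("scene");p=bot.observe()["position"]
cv2.imwrite("pics/g7.png",overlay(S,"egg_third",p[0],p[1],.016,8,50))
E
```

```text
pos [0.4479 0.1478 0.1974] rot [-3.1408e+00 -1.2000e-03 -1.8640e-01] shift [ 19.12  10.9  -11.24] n 6.178394233243748 t 18.65
```

View pics/g7.png

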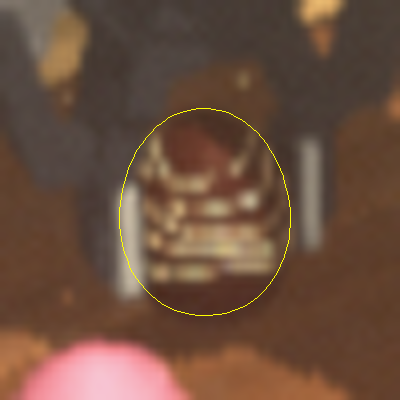

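Call:
arm_command(
  deltas=[
    [[0,0,-2],[0,0,0],4.2],
    [[0,0,-3.5],[0,0,0],4.2],
    [[0.7,0.4,-3.5],[0,0,0],4.2],
    [[1.6,0.9,-2],[0,0,0],4.2],
    [[2.6,1.48,0],[0,0,0],4.2],
    [[2.6,1.48,0],[0,0,0],4.2],
    [[2.6,1.48,0],[0,0,0],4.2],
    [[2.6,1.48,0],[0,0,0],4.2],
    [[2.6,1.48,0],[0,0,0],4.2],
    [[2.6,1.48,0],[0,0,0],4.2],
    [[1.2,0.7,1],[0,0,0],4.2],
    [[0,0,2.5],[0,0,0],4.2],
    [[0,0,2.5],[0,0,0],4.2],
    [[0,0,2],[0,0,0],4.2],
    [[0,0,0.8],[0,0,0],4.2],
    [[0,0,0],[0,0,0],4.2],
    [[0,0,0],[0,0,0],4.2],
  ],
)

```text
clock: 20.4
position: [0.6154, 0.0056, 0.2188]
tool_rot: [-3.141, -0.001, -0.186]
force: [-0.0, -0.2, 0.0]
grip_width: 0.0471
finger_force: 21.1
```

```bash
python3 d.py .6155 .0052 .204
```

```text
pos [0.6154 0.0056 0.2188] rot [-3.1413e+00 -5.0000e-04 -1.8610e-01] shift [0.02 0.04 1.48] n 0.3705290949711437 t 20.4
```

Call:
arm_command(
  deltas=[
    [[0,0.04,0.8],[0,0,0],4.2],
    [[0,0,0.3],[0,0,0],4.2],
    [[0,0,0.15],[0,0,0],4.2],
    [[0,0,0.1],[0,0,0],4.2],
    [[0,0,0.1],[0,0,0],4.2],
    [[0,0,0],[0,0,0],4.2],
  ],
)

```text
clock: 21.0
position: [0.6152, 0.0051, 0.2039]
tool_rot: [-3.142, -0.0, -0.186]
force: [-0.2, -0.1, 0.1]
grip_width: 0.0467
finger_force: 21.2
```

Call:
arm_command(
  deltas=[
    [[0,0,0.07],[0,0,0],4.2],
    [[0,0,0.05],[0,0,0],4.2],
    [[0,0,0],[0,0,0],4.2],
  ],
)

```text
clock: 21.3
position: [0.6152, 0.0051, 0.2037]
tool_rot: [-3.142, -0.001, -0.186]
force: [-7.6, -0.4, 20.3]
grip_width: 0.0472
finger_force: 22.5
```

Call:
arm_command(
  deltas=[
    [[0,0,-0.07],[0,0,0],4.4],
    [[0,0,0],[0,0,0],4.6],
    [[0,0,0],[0,0,0],4.8],
    [[0,0,0],[0,0,0],5.0],
    [[0,0,0],[0,0,0],5.4],
    [[0,0,0],[0,0,0],6.0],
    [[0,0,0],[0,0,0],6.6],
    [[0,0,0],[0,0,0],6.8],
    [[0,0,-1],[0,0,0],6.8],
    [[0,0,-3],[0,0,0],6.8],
    [[0,0,-3.5],[0,0,0],6.8],
    [[0,0,-3],[0,0,0],6.3],
  ],
)

```text
clock: 22.5
position: [0.6151, 0.005, 0.3106]
tool_rot: [-3.141, -0.001, -0.186]
force: [0.6, -0.6, 0.2]
grip_width: 0.0627
finger_force: 0.0
```

```bash
python3 d.py .459 .279 .24; python3 - <<'E'
from fit import *
S=bot.grab_frame("scene")
cv2.imwrite("pics/g8.png",np.hstack([overlay(S,"egg_third",.6152,.0051,.023,8,50),overlay(S,"egg_smallest",.459,.279,0,8,50)]))
E
```

```text
pos [0.6151 0.005  0.3106] rot [-3.1413e+00 -9.0000e-04 -1.8630e-01] shift [-20.42 -24.03   7.04] n 8.078191805456187 t 22.5
```

View pics/g8.png

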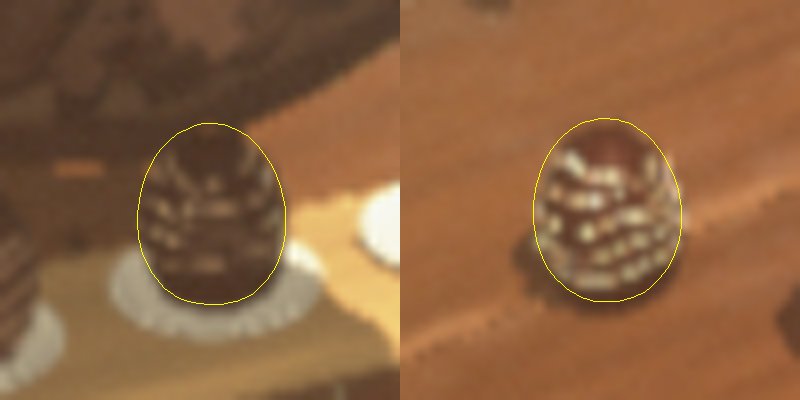

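Call:
arm_command(
  deltas=[
    [[-1.3,-1.53,0],[0,0,0],6.2],
    [[-2.39,-2.8,0],[0,0,0],6.2],
    [[-2.39,-2.8,0],[0,0,0],6.2],
    [[-2.39,-2.8,0],[0,0,0],6.2],
    [[-2.39,-2.8,0],[0,0,0],6.2],
    [[-2.39,-2.8,0],[0,0,0],6.2],
    [[-2.39,-2.8,0],[0,0,0],6.2],
    [[-2.39,-2.8,0],[0,0,0],6.2],
    [[-2.39,-2.9,0],[0,0,0],6.2],
    [[0,0,2],[0,0,0],6.2],
    [[0,0,3],[0,0,0],6.2],
    [[0,0,2],[0,0,0],6.2],
    [[0,0,0],[0,0,0],6.2],
    [[0,0,0],[0,0,0],6.2],
  ],
)

```text
clock: 23.95
position: [0.4591, 0.2791, 0.2389]
tool_rot: [-3.142, -0.0, -0.186]
force: [-0.1, -0.1, -0.1]
grip_width: 0.0623
finger_force: 0.0
```

```bash
python3 d.py .459 .279 .181
```

```text
pos [0.4591 0.2791 0.2389] rot [-3.1415e+00 -1.0000e-04 -1.8640e-01] shift [-0.01  0.01  5.79] n 1.4476075847835637 t 23.95
```

Call:
arm_command(
  deltas=[
    [[0,0,2],[0,0,0],6.2],
    [[0,0,2.3],[0,0,0],6.2],
    [[0,0,1.1],[0,0,0],6.2],
    [[0,0,0.4],[0,0,0],6.2],
    [[0,0,0],[0,0,0],5.7],
    [[0,0,0],[0,0,0],5.2],
    [[0,0,0],[0,0,0],4.8],
    [[0,0,0],[0,0,0],4.4],
    [[0,0,0],[0,0,0],4.0],
    [[0,0,0],[0,0,0],3.7],
    [[0,0,0],[0,0,0],3.4],
    [[0,0,0],[0,0,0],3.4],
    [[0,0,0],[0,0,0],3.4],
  ],
)

```text
clock: 25.25
position: [0.459, 0.2791, 0.1806]
tool_rot: [-3.141, -0.0, -0.186]
force: [-2.1, -0.6, 8.3]
grip_width: 0.0382
finger_force: 19.2
```

Call:
arm_command(
  deltas=[
    [[0,0,-0.2],[0,0,0],3.4],
    [[0,0,-0.4],[0,0,0],3.4],
    [[0,0,-1],[0,0,0],3.4],
    [[0,0,0],[0,0,0],3.4],
  ],
)

```text
clock: 25.65
position: [0.4593, 0.2792, 0.1976]
tool_rot: [-3.14, -0.001, -0.186]
force: [0.1, 1.2, -0.4]
grip_width: 0.038
finger_force: 20.3
```

```bash
python3 d.py .5985 -.085 .31
```

```text
pos [0.4593 0.2792 0.1976] rot [-3.1404e+00 -1.1000e-03 -1.8630e-01] shift [ 20.44  33.2  -11.26] n 10.145339001744533 t 25.65
```

Call:
arm_command(
  deltas=[
    [[0,0,-2],[0,0,0],3.4],
    [[0,0,-3.5],[0,0,0],3.4],
    [[0.5,0.8,-3.5],[0,0,0],3.4],
    [[1.14,1.9,-2],[0,0,0],3.4],
    [[1.8,2.92,0],[0,0,0],3.4],
    [[1.8,2.92,0],[0,0,0],3.4],
    [[1.8,2.92,0],[0,0,0],3.4],
    [[1.8,2.92,0],[0,0,0],3.4],
    [[1.8,2.92,0],[0,0,0],3.4],
    [[1.8,2.92,0],[0,0,0],3.4],
    [[1.8,2.92,0],[0,0,0],3.4],
    [[1.8,2.92,0],[0,0,0],3.4],
    [[1.8,2.92,0],[0,0,0],3.4],
    [[1.6,2.6,0],[0,0,0],3.4],
    [[1,1.6,1],[0,0,0],3.4],
    [[0,0,2.5],[0,0,0],3.4],
    [[0,0,2.5],[0,0,0],3.4],
    [[0,0,2],[0,0,0],3.4],
    [[0,0,0.8],[0,0,0],3.4],
    [[0,0,0],[0,0,0],3.4],
  ],
)

```text
clock: 27.65
position: [0.598, -0.0844, 0.2171]
tool_rot: [-3.142, 0.002, -0.186]
force: [0.4, -0.2, 0.4]
grip_width: 0.038
finger_force: 20.4
```

```bash
python3 d.py .5985 -.085 .2036
```

```text
pos [ 0.598  -0.0844  0.2171] rot [-3.1416e+00  1.9000e-03 -1.8570e-01] shift [0.06 0.05 1.35] n 0.3375116865853269 t 27.65
```

Call:
arm_command(
  deltas=[
    [[0.04,0.05,0.6],[0,0,0],3.4],
    [[0,0,0.3],[0,0,0],3.4],
    [[0,0,0.2],[0,0,0],3.4],
    [[0,0,0],[0,0,0],3.4],
    [[0,0,0],[0,0,0],3.4],
  ],
)

```text
clock: 28.15
position: [0.5988, -0.0855, 0.2075]
tool_rot: [-3.142, -0.0, -0.186]
force: [0.2, 0.0, 0.0]
grip_width: 0.0381
finger_force: 20.4
```

Call:
arm_command(
  deltas=[
    [[0,0,0.2],[0,0,0],3.4],
    [[0,0,0.12],[0,0,0],3.4],
    [[0,0,0.08],[0,0,0],3.4],
    [[0,0,0.05],[0,0,0],3.4],
    [[0,0,0],[0,0,0],3.4],
  ],
)

```text
clock: 28.65
position: [0.5987, -0.0855, 0.2036]
tool_rot: [-3.142, -0.0, -0.186]
force: [-6.2, 0.3, 18.1]
grip_width: 0.0383
finger_force: 21.9
```

Call:
arm_command(
  deltas=[
    [[0,0,-0.07],[0,0,0],3.6],
    [[0,0,0],[0,0,0],3.8],
    [[0,0,0],[0,0,0],4.0],
    [[0,0,0],[0,0,0],4.2],
    [[0,0,0],[0,0,0],4.6],
    [[0,0,0],[0,0,0],5.2],
    [[0,0,0],[0,0,0],5.8],
    [[0,0,0],[0,0,0],5.8],
    [[0,0,-1],[0,0,0],5.8],
    [[0,0,-3],[0,0,0],5.8],
    [[0,0,-4],[0,0,0],5.8],
    [[0,0,-4],[0,0,0],5.8],
    [[-1,2,-3],[0,0,0],5.8],
    [[-2,3,0],[0,0,0],5.8],
    [[-2,3,0],[0,0,0],5.8],
    [[-2,3,0],[0,0,0],5.8],
    [[-2,3,0],[0,0,0],5.8],
    [[-2,3,0],[0,0,0],5.8],
    [[-2,3,0],[0,0,0],5.8],
    [[-1,1,0],[0,0,0],5.8],
  ],
)

```text
clock: 30.65
position: [0.4199, -0.2682, 0.3542]
tool_rot: [3.141, -0.0, -0.19]
force: [0.6, 0.1, 0.1]
grip_width: 0.058
finger_force: 0.0
```

```bash
python3 - <<'E'
from h import *
T=bot.grab_frame("top");S=bot.grab_frame("scene")
a=cv2.resize(T["frame"][180:260,180:380],None,fx=4,fy=4,interpolation=cv2.INTER_CUBIC)
b=cv2.resize(S["frame"][205:280,180:360],(800,280),interpolation=cv2.INTER_CUBIC)
cv2.imwrite("pics/end.png",np.vstack([a[:310],b])[:,:,::-1]);print(bot.observe()["position"],bot.observe()["force"])
E
```

```text
[ 0.4208236  -0.26708686  0.35410313] [-0.31510586  0.59235779  0.58681676]
```

View pics/end.png

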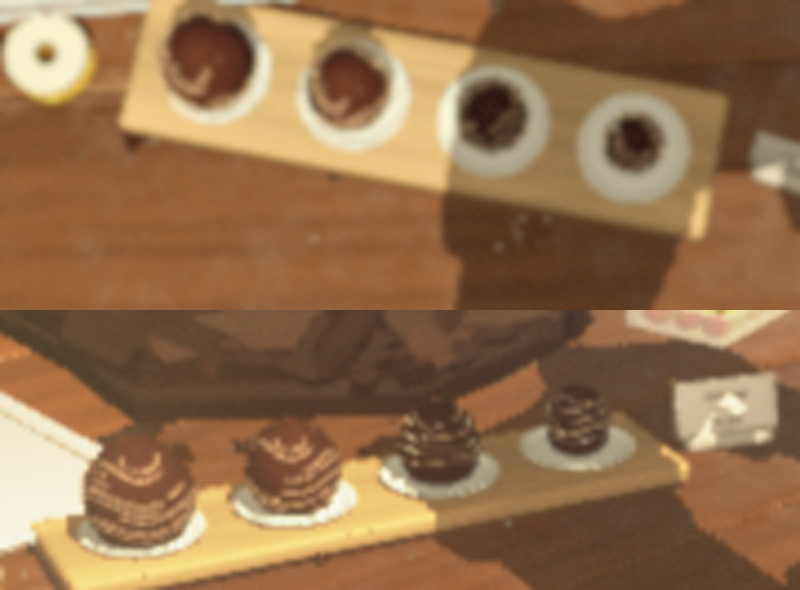

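The final picture shows all four eggs upright and centred, largest to smallest from left to right, with the smallest beside the price card. The apparent offsets in the top view match parallax. The card and the spool have not moved.

```bash
python3 -c "
from workcell import bot
print(bot.job_done())"
```

```text
the job is handed in; nothing more can be done
None
```

All four eggs stand upright and centred in the saucers, smallest in saucer_d by the price card through to biggest in saucer_a; the card and spool were not touched, and the job was handed in at about 31 s.

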